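# Set the saucepan square on its cooking ring

### The arm

A 7-joint arm with a two-finger parallel gripper is mounted at the origin on the work surface. World frame = base frame: x ahead of the robot, y to its left, z up, the work surface at z = 0. Lengths are in m, angles in rad, forces in N, time in s.
With the tool pointing down it reaches from about 0.4 to 0.875 m from the base axis. Payload 6.5 kg.
Tool frame: the origin (TCP) lies at the very end of the fingers, on their centre line; the grasp point (between the pads) lies manip.grip_depth behind it (manip.grip_depth is the distance from the TCP to the grasp point, in m); z points along the fingers, y is the line along which they close (so a half turn about z gives the same grasp; the last joint's range is limited). The gripper opens to 85 mm and grips with 20 to 120 N. Pads are 22 mm wide; open, the fingers measure 114 mm over their backs; the gripper's body (76 mm by 85 mm) begins 54 mm behind the grasp point. The pads swing forward as they close: fully open they stand 13 mm farther back than shut.
Start: joints at [1.076, 0.536, -0.004, 1.538, 0.003, 1.067, -0.071], TCP at [0.27, -0.591, 0.231] pointing down, gripper open.
Joint ranges: [-2.7, 2.7], [-0.37, 2.16], [-1.27, 1.26], [0.24, 2.4], [-1.31, 4.45], [0.19, 1.91], [-2.76, 2.76]. Speed limits (rad/s): [2.39, 2.39, 3.14, 3.14, 3.14, 3.14, 3.14].

### API

Orientations are given as a rotation vector (axis times angle).
In Python, from plant import manip, camera, ticket gives the robot as it stands.
- The arm moves only by the tool servo_tool, never from a script. Its argument "deltas" is a list of rows, each a list of 3 entries, a list of its own where there are three numbers: the shift along the tool's x, y, z in m, then the turn, a rotation vector about the tool's x, y, z in degrees, then the finger opening in m, from 0 to 0.0854. In form: [[[tx, ty, tz], [wx, wy, wz], claw], ...]. A call has 1 to 20 rows; each row is the pose to reach, as a shift and turn from the pose commanded when the call began, along the tool's axes at that moment; what a row does not reach only later rows make up. A row lasts 1/12 s, in which the tool goes at most 41.7 mm and 7.16 degrees, less where a joint would pass 70% of its speed; a pose out of reach is approached as far as the arm can. A call with a gripper value outside its range is refused whole. The fingers move at their own pace and stop on an object; "force" is the grip in N (left out, the last holds). Time passes only in rows, so rows that repeat a pose let the fingers close. It gives the time, the measured TCP pose, the force, the opening and the grip force at its end, in the units of the state.
- manip.state(): the state, without advancing time (a new reading comes with each control period).
- camera(name): name is "scene" or "top"; returns a dict with "img" (400x640x3 uint8, red, green, blue), "intrinsics" (3x3 intrinsics, pixels), "dist" ([k1, k2, p1, p2, k3] as OpenCV has them; the pictures are not rectified), "R" (3x3) and "t" (3): a world point X has camera coordinates R X + t. Camera axes: x right, y down, z forward; pixel columns grow to the right and rows downward; lengths in m; the calibration is good to about 2 mm. A picture is of the moment at which its call begins. There is no depth.
- ticket.sign_off(): hands the job in; it is judged then, once.
The state is a dict: "time_s": time; "joints": joint angles; "dq": joint speeds; "tau": joint torques, N m; "eef_pos": TCP position; "orientation": TCP orientation; "ft_force": force on the tool from outside, world axes, zero at the start; "wrist_torque": the same for the moment, N m; "width": finger opening in m; "gripper_force": force on a finger pad.
Only numpy, scipy, OpenCV 4.12 (cv2) and the standard library are available. Lean on these libraries where they do the work, as an engineer would, in place of code of your own. Each camera call takes 0.05 s, during which the arm holds its last target. There are 200 camera calls.

### The job

Before the hob is switched on, push the saucepan across the glass until it stands centred on the smaller of the two cooking rings, and nudge its handle round so that it no longer sticks out to the front but points straight to the left or right, along the length of the hob. Do it gently with the fingertips: the pan stays flat on the glass, is not gripped, lifted or tipped, and the oil bottle, pepper mill and salt pot stay where they stand. Move clear at the end.

Things in the scene. Friction and masses are not known exactly. Their poses are not given: they have to be found in the camera images.
- saucepan: Steel saucepan, 160 mm outside diameter, 75 mm high, wall 4 mm, about 0.8 kg; slides easily on the glass (friction 0.3). Origin: centre of its underside, z up. One straight handle along the pan's own -x: 22 mm wide, 11 mm thick, from the wall to 238 mm from the pan's axis, its middle line 60 to 70 mm above the underside. Pushed sideways at the handle, the pan turns and its centre shifts a little.
- handle_mid (a point): A point on the middle line of the saucepan's handle, 140 mm from the pan's centre axis and 62 mm above its underside.
- small_ring: The smaller cooking ring: a thin grey circle of 180 mm diameter with a little cross at its centre, printed on the glass. Flat, no height. Origin at its centre, on the glass surface. It lies in the left or the right half of the hob.
- large_ring: The larger cooking ring, 240 mm diameter, likewise printed in the hob's other half; origin at its centre, on the glass. Not the pan's place, though the handle may reach over it.
- hob: Fixed black glass hob, 360 mm deep (its own x) by 600 mm long (its own y), 6 mm proud of the worktop; touch controls printed along its front edge (-x, the robot's side) are not used. Origin: centre of its underside, at worktop level, 6 mm below the glass surface. The rings' centres lie 25 mm to +x of its middle line and 145 mm left and right of its centre.
- oil_bottle: Bystander: green glass oil bottle, 66 mm diameter, 210 mm high, on the worktop to the left or right of the hob's front corners. Origin at the centre of its underside.
- pepper_mill: Bystander: dark wooden pepper mill, 58 mm diameter, 152 mm high, on the worktop to the left or right of the hob's front corners. Origin at the centre of its underside.
- salt_pot: Bystander: white lidded salt pot, 88 mm diameter, 92 mm high, on the worktop to the left or right of the hob's front corners. Origin at the centre of its underside.

How it is judged:
By the outcome, as a careful person would: the job done as asked, in the order asked, and still so for the second after the job is handed in, with the robot touching nothing.
It also fails if it takes over 54 s, if anything falls off the work surface, if the arm or the gripper's body presses on something with over 40 N, if the wrist force passes 120 N, or if a joint passes its speed limit or range.

## Working session

There is one attempt and no reset: what is moved stays moved. The work goes in short steps, Python scripts to look and compute and a tool call to move; the robot and the scene stay as the last step left them, time stands still between calls to the robot, and variables do not carry over. Pictures are saved under pics/ and viewed, at most 10 in all, crops included, and the job is handed in when it is done.

Besides the shell and the picture viewer there is one more tool, called after "Emit:" as name([rows], argument=value, ...), one row to a line, values as JSON. servo_tool: Moves the arm, as the interface text tells. Its arguments: {"type":"object","properties":{"deltas":{"type":"array","items":{"type":"array"}},"force":{"type":"number"}},"required":["deltas"]}

```bash
mkdir -p pics; python3 - <<'E'
from plant import manip,camera
import cv2,pickle
for n in("top","scene"):
    c=camera(n);pickle.dump(c,open(n+".pkl","wb"));cv2.imwrite(f"pics/{n}0.png",c["img"][:,:,::-1])
    print(n,c["intrinsics"],c["dist"],c["R"],c["t"])
s=manip.state();print(s["time_s"],s["eef_pos"],s["orientation"],s["ft_force"],manip.grip_depth)
E
```

```text
top [[419.79350237   0.         314.19834598]
 [  0.         419.79350237 201.51748512]
 [  0.           0.           1.        ]] [-0.0515917  0.         0.         0.         0.       ] [[ 0.02831176 -0.99949641 -0.01433098]
 [-0.98544098 -0.02550346 -0.16809417]
 [ 0.16764403  0.01888138 -0.98566677]] [-0.02995999  0.5115419   1.36971726]
scene [[477.511096     0.         325.31044988]
 [  0.         477.511096   200.06887429]
 [  0.           0.           1.        ]] [-0.07878371  0.          0.          0.          0.        ] [[-0.58562405  0.81052718 -0.00949574]
 [ 0.58405859  0.41381439 -0.69830739]
 [-0.56206765 -0.41449167 -0.71573502]] [ 0.31177325 -0.23351885  1.71221189]
0.1 [ 0.26999075 -0.59063712  0.23049015] [-3.06815442e+00 -6.68159881e-01  7.14201117e-04] [ 1.33347845 -0.48377917 -0.13459174] 0.0187
```

View pics/top0.png

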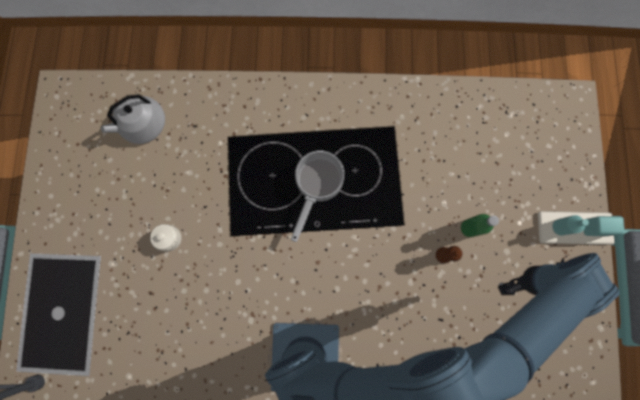

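View pics/scene0.png

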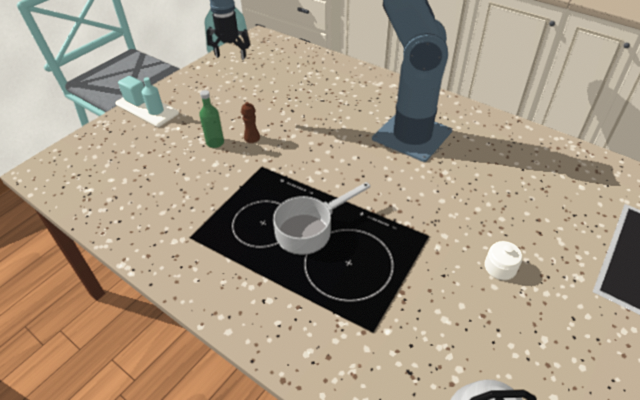

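The top view shows the small ring's cross near (354,170) and the large ring's near (272,175). The pan rim is centred near (320,175), with the handle tip near (296,236). The bottle (478,225) and mill (449,254) stand to the right, the salt pot (166,238) to the left. The scene view agrees, with crosses at about (263,223) and (349,263).

```bash
cat > h.py <<'E'
import numpy as np,cv2,pickle
def ray(c,px,z):
    p=cv2.undistortPoints(np.array(px,float).reshape(-1,1,2),c["intrinsics"],np.array(c["dist"])).reshape(-1,2)
    d=np.c_[p,np.ones(len(p))]@c["R"]; o=-c["R"].T@c["t"]
    return (o+d*((z-o[2])/d[:,2])[:,None])[:,:2]
def proj(c,X):
    return cv2.projectPoints(np.array(X,float).reshape(-1,3),cv2.Rodrigues(c["R"])[0],c["t"],c["intrinsics"],np.array(c["dist"]))[0].reshape(-1,2)
def circ(P):
    A=np.c_[2*P,np.ones(len(P))];s=np.linalg.lstsq(A,(P**2).sum(1),rcond=None)[0]
    return s[:2],np.sqrt(s[2]+s[0]**2+s[1]**2)
def robcirc(P,r0):
    # trimmed circle fit
    c,r=circ(P)
    for _ in range(8):
        e=abs(np.hypot(*(P-c).T)-r);Q=P[e<=max(.003,np.percentile(e,85)*.8)];c,r=circ(Q)
    return c,r,len(Q)
def hobmask(c):
    # black glass region quad
    g=c["img"].max(2);m=(g<45).astype(np.uint8)
    return m
E
python3 - <<'E'
from h import *
for n,cr in(("top",[(354,170),(272,175)]),("scene",[(263,223),(349,263)])):
    c=pickle.load(open(n+".pkl","rb"));img=c["img"];z=.006
    cc=ray(c,cr,z);print(n,"crosses",cc)
    # ring pixels: grey on black, refine around the cross
    g=img.max(2)
    ys,xs=np.mgrid[:400,:640];W=ray(c,np.c_[xs.ravel(),ys.ravel()],z)
    for k,r in((0,.09),(1,.12)):
        C=cc[k]
        for _ in range(4):
            d=np.hypot(*(W-C).T);s=(abs(d-r)<.008)&(g.ravel()>55)&(g.ravel()<190)
            P=W[s];C,rr=circ(P)
        print(" ring",C,rr,s.sum())
    # hob outline
    m=cv2.morphologyEx((g<40).astype(np.uint8),cv2.MORPH_OPEN,np.ones((3,3)))
    n_,l,st,_=cv2.connectedComponentsWithStats(m)
    x,y=map(int,np.mean(cr,0)); 
    k=max(range(1,n_),key=lambda i:st[i,4]*(st[i,0]<x<st[i,0]+st[i,2] and st[i,1]<y<st[i,1]+st[i,3]))
    print(" hob box",st[k])
    hull=cv2.convexHull(np.argwhere(l==k)[:,::-1].astype(np.int32)).reshape(-1,2)
    hw=ray(c,hull,z);r=cv2.minAreaRect(hw.astype(np.float32));print(" hob",r)
    # pan: bright grey low saturation near pan in the hob hull
    mm=np.zeros(g.shape,np.uint8);cv2.fillConvexPoly(mm,hull.astype(np.int32),1)
    sat=g.astype(int)-img.min(2)
    p=((g>60)&(sat<40)).astype(np.uint8)
    np.save(n+"_p.npy",p)
c=pickle.load(open("top.pkl","rb"));a=cv2.resize(c["img"][120:245,220:415],None,fx=4,fy=4,interpolation=cv2.INTER_CUBIC);cv2.imwrite("pics/topc.png",a[:,:,::-1])
c=pickle.load(open("scene.pkl","rb"));a=cv2.resize(c["img"][160:290,220:415],None,fx=4,fy=4,interpolation=cv2.INTER_CUBIC);cv2.imwrite("pics/scc.png",a[:,:,::-1])
hs=cv2.cvtColor(pickle.load(open("top.pkl","rb"))["img"],cv2.COLOR_RGB2HSV)
E
```

```text
top crosses [[ 0.63386189 -0.15139127]
 [ 0.60877829  0.13497216]]
 ring [ 0.63458452 -0.15366967] 0.0903958471479312 420
 ring [0.60867238 0.13400813] 0.1202579204434931 422
 hob box [  229   128   174   107 11624]
 hob ((0.5951659679412842, -0.011572927236557007), (0.35119011998176575, 0.5908029675483704), 5.162426471710205)
scene crosses [[ 0.63354946 -0.1551693 ]
 [ 0.60765806  0.13480043]]
 ring [ 0.63262592 -0.15708667] 0.09046851887109918 519
 ring [0.60727133 0.13194621] 0.12025581366665661 696
 hob box [ 192  168  236  163 9801]
 hob ((0.5965139269828796, -0.012450069189071655), (0.3571856915950775, 0.5944442749023438), 5.162450790405273)
```

View pics/topc.png

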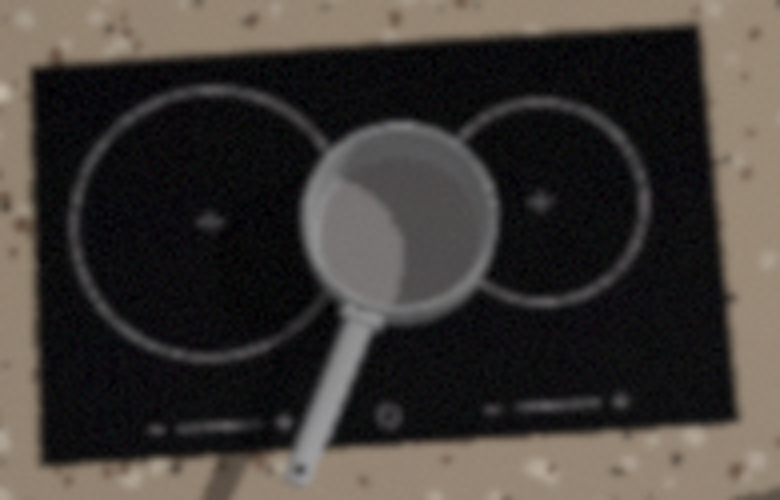

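View pics/scc.png

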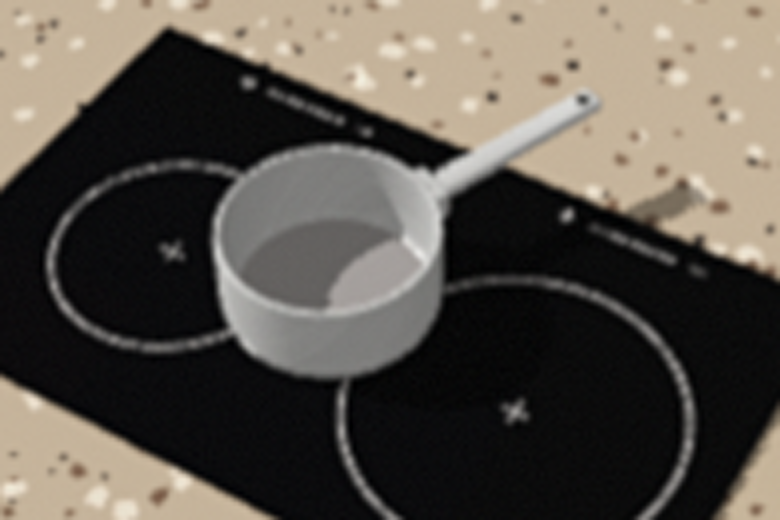

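The crops show the pan rim and the handle: in the top crop the rim spans x 302–498 px with its top at y 120, and the handle tip is at (298,482). Next I fit the rim and handle and locate the bystanders.

```bash
cat >> h.py <<'E'
from scipy.spatial.transform import Rotation as Ro
def panfit(c,C0,z=.081,r=.08):
    """rim centre: outer edge points found by radial scan from the guess inward->outward, last bright before dark"""
    g=cv2.GaussianBlur(c["img"].max(2),(3,3),0).astype(float)
    C=np.array(C0,float)
    for it in range(5):
        P=[]
        for a in np.arange(0,2*np.pi,.05):
            rr=np.arange(.06,.1,.0005)
            X=np.c_[C[0]+rr*np.cos(a),C[1]+rr*np.sin(a),np.full(len(rr),z)]
            u=proj(c,X).astype(np.float32)
            v=cv2.remap(g.astype(np.float32),u[:,0],u[:,1],cv2.INTER_LINEAR).ravel()
            d=np.diff(v);k=d.argmin()
            # only far side edges, where glass is directly behind the rim
            o=-c["R"].T@c["t"];view=C-o[:2]
            if d[k]<-1.0 and v[-1]<60 and np.cos(a)*view[0]+np.sin(a)*view[1]>-.1*np.hypot(*view): P.append(X[k,:2])
        P=np.array(P)
        # fixed-radius fit
        from scipy.optimize import least_squares
        s=least_squares(lambda q:np.hypot(*(P-q).T)-r,C,loss="soft_l1",f_scale=.001);C=s.x
    return C,len(P),np.std(np.hypot(*(P-C).T)-r)
def todelta(pos,rv,target,yaw=None):
    """world target TCP (+ tool-x yaw deg, tool down) -> shift in tool axes, z turn deg"""
    R=Ro.from_rotvec(rv).as_matrix()
    y0=np.degrees(np.arctan2(R[1,0],R[0,0]));t=R.T@(np.array(target)-pos)
    w=None
    if yaw is not None:
        T=np.column_stack([[np.cos(np.radians(yaw)),np.sin(np.radians(yaw)),0],[np.sin(np.radians(yaw)),-np.cos(np.radians(yaw)),0],[0,0,-1]])
        w=np.degrees(Ro.from_matrix(R.T@T).as_rotvec()).round(2)
    return t.round(4),w,round(y0,1)
E
python3 - <<'E'
from h import *
T=pickle.load(open("top.pkl","rb"));S=pickle.load(open("scene.pkl","rb"))
f=lambda o,p:[(o[0]+x/4,o[1]+y/4) for x,y in p]
g=ray(T,f((220,120),[(400,220)]),.081)[0]
for n,c in(("top",T),("scene",S)): print(n,panfit(c,g))
print("by eye",g, ray(S,f((220,160),[(328,229)]),.081))
print("tip",ray(T,f((220,120),[(298,482)]),.076),ray(S,f((220,160),[(595,97)]),.076))
print("root",ray(T,f((220,120),[(362,318)]),.074),ray(S,f((220,160),[(425,175)]),.074))
for n,a,b in(("oil",(474,228),(214,143)),("mill",(440,255),(252,140)),("salt",(166,240),(503,272))):print(n,ray(T,[a],.0),ray(S,[b],0.))
from plant import manip
s=manip.state();print(todelta(np.array(s["eef_pos"]),s["orientation"],[.6,.15,.23],-90))
E
```

```text
top (array([ 0.60186592, -0.03189918]), 68, np.float64(0.0012207634385625937))
scene (array([ 0.59708436, -0.03432714]), 59, np.float64(0.0019996251837272826))
by eye [ 0.59520695 -0.03348718] [[ 0.60003619 -0.03026416]]
tip [[0.37689474 0.04343966]] [[0.37572377 0.04795701]]
root [[ 0.5133318  -0.00430731]] [[ 0.51325312 -0.00961378]]
oil [[ 0.44133087 -0.56753232]] [[ 0.44373733 -0.55338437]]
mill [[ 0.34618306 -0.44807701]] [[ 0.35306078 -0.45285503]]
salt [[0.37132206 0.49317731]] [[0.3864666  0.49462835]]
(array([ 0.6081, -0.5363,  0.0013]), array([-5.0000e-02,  1.0000e-01,  1.1457e+02]), np.float64(24.6))
```

```bash
cat > d.py <<'E'
import sys
from h import *
from plant import manip
s=manip.state();print(round(s["time_s"],2),np.round(s["eef_pos"],4),"F",np.round(s["ft_force"],1),round(s["width"],4))
for a in sys.argv[1:]:
    v=[float(x) for x in a.split(",")];print(a,*todelta(np.array(s["eef_pos"]),s["orientation"],v[:3],v[3] if len(v)>3 else None))
E
python3 d.py .581,.081,.26,99
```

```text
0.1 [ 0.27   -0.5906  0.2305] F [ 1.3 -0.5 -0.1] 0.0851
.581,.081,.26,99 [ 0.5621 -0.4815 -0.0288] [-8.000e-02 -5.000e-02 -7.443e+01] 24.6
```

Emit:
servo_tool([
  [[0,0,-0.03],[0,0,0],0.085],
  [[0.562,-0.4815,-0.03],[0,0,-74.4],0.085],
  [[0.562,-0.4815,-0.03],[0,0,-74.4],0.085],
  [[0.562,-0.4815,-0.03],[0,0,-74.4],0.085],
  [[0.562,-0.4815,-0.03],[0,0,-74.4],0.085],
  [[0.562,-0.4815,-0.03],[0,0,-74.4],0.085],
  [[0.562,-0.4815,-0.03],[0,0,-74.4],0.085],
  [[0.562,-0.4815,-0.03],[0,0,-74.4],0.085],
  [[0.562,-0.4815,-0.03],[0,0,-74.4],0.085],
  [[0.562,-0.4815,-0.03],[0,0,-74.4],0.085],
  [[0.562,-0.4815,-0.03],[0,0,-74.4],0.085],
  [[0.562,-0.4815,-0.03],[0,0,-74.4],0.085],
  [[0.562,-0.4815,-0.03],[0,0,-74.4],0.085],
  [[0.562,-0.4815,-0.03],[0,0,-74.4],0.085],
  [[0.562,-0.4815,-0.03],[0,0,-74.4],0.085],
  [[0.562,-0.4815,-0.03],[0,0,-74.4],0.085],
  [[0.562,-0.4815,-0.03],[0,0,-74.4],0.085],
  [[0.562,-0.4815,-0.03],[0,0,-74.4],0.085],
  [[0.562,-0.4815,-0.03],[0,0,-74.4],0.085],
  [[0.562,-0.4815,-0.03],[0,0,-74.4],0.085],
])

```text
time_s: 1.77
eef_pos: [0.5819, 0.0891, 0.2612]
orientation: [-2.028, -2.395, -0.007]
ft_force: [-0.7, 0.7, -0.2]
width: 0.0851
gripper_force: 0.0
```

```bash
python3 d.py .581,.081,.025,99
```

```text
1.77 [0.5819 0.0891 0.2612] F [-0.7  0.7 -0.2] 0.0851
.581,.081,.025,99 [-0.0091 -0.0026  0.2361] [ 0.09 -0.31  0.5 ] 99.5
```

Emit:
servo_tool([
  [[0,0,0.04],[0,0,0],0.085],
  [[0,0,0.08],[0,0,0],0.085],
  [[0,0,0.12],[0,0,0],0.085],
  [[0,0,0.16],[0,0,0],0.085],
  [[0,0,0.19],[0,0,0],0.085],
  [[0,0,0.215],[0,0,0],0.085],
  [[0,0,0.23],[0,0,0],0.085],
  [[0,0,0.235],[0,0,0],0.085],
  [[0,0,0.235],[0,0,0],0.085],
  [[0,0,0.235],[0,0,0],0.085],
])

```text
time_s: 2.6
eef_pos: [0.5815, 0.0804, 0.0269]
orientation: [2.041, 2.388, 0.001]
ft_force: [0.7, 0.4, 0.4]
width: 0.0847
gripper_force: 0.0
```

```bash
python3 d.py .608,-.088,.025,99
```

```text
2.6 [0.5815 0.0804 0.0269] F [0.7 0.4 0.4] 0.0847
.608,-.088,.025,99 [-1.705e-01 -1.000e-04  1.900e-03] [ 0.03 -0.   -0.04] 99.0
```

Emit:
servo_tool([
  [[-0.012,0,0],[0,0,0],0.085],
  [[-0.022,0,0],[0,0,0],0.085],
  [[-0.028,0,0],[0,0,0],0.085],
  [[-0.032,0,0],[0,0,0],0.085],
  [[-0.036,0,0],[0,0,0],0.085],
  [[-0.04,0,0],[0,0,0],0.085],
  [[-0.044,0,0],[0,0,0],0.085],
  [[-0.049,0,0],[0,0,0],0.085],
  [[-0.055,0,0],[0,0,0],0.085],
  [[-0.061,0,0],[0,0,0],0.085],
  [[-0.067,0,0],[0,0,0],0.085],
  [[-0.073,0,0],[0,0,0],0.085],
  [[-0.079,0,0],[0,0,0],0.085],
  [[-0.085,0,0],[0,0,0],0.085],
  [[-0.09,0,0],[0,0,0],0.085],
])

```text
time_s: 3.85
eef_pos: [0.5953, -0.0094, 0.0263]
orientation: [2.041, 2.388, -0.0]
ft_force: [-1.0, 4.2, 4.2]
width: 0.0849
gripper_force: 2.5
```

```bash
cat > look.py <<'E'
import sys
from h import *
from plant import camera
n=sys.argv[1];g=[float(x) for x in sys.argv[2].split(",")]
out=[]
for k in("top","scene"):
    c=camera(k);pickle.dump(c,open(f"{k}{n}.pkl","wb"))
    r=panfit(c,g);print(k,np.round(r[0],4),r[1],np.round(r[2],4))
    u=proj(c,[[*g,.05]])[0];x,y=np.clip(u.astype(int)-[90,60],0,[459,279])
    a=cv2.resize(c["img"][y:y+120,x:x+180],None,fx=3.3,fy=2.4*1.0 if 0 else 2.45);out.append(cv2.resize(c["img"][y:y+120,x:x+180],(444,296),interpolation=cv2.INTER_CUBIC));print(" crop",x,y,"scale",444/180)
cv2.imwrite(f"pics/l{n}.png",np.vstack(out)[:,:,::-1])
E
python3 look.py 1 .608,-.087
```

```text
top [ 0.6086 -0.0866] 41 0.0013
 crop 245 113 scale 2.466666666666667
scene [ 0.6059 -0.09  ] 37 0.0011
 crop 195 157 scale 2.466666666666667
```

View pics/l1.png

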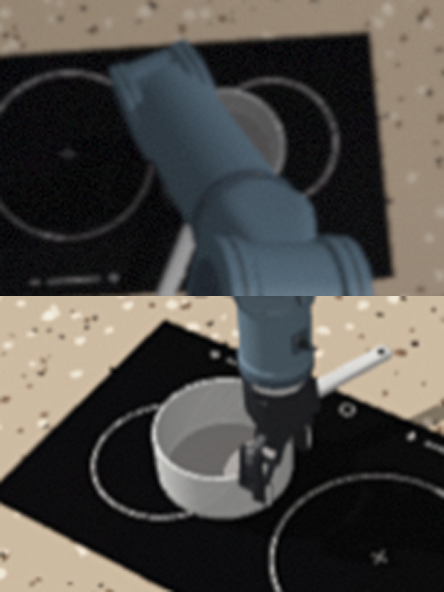

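The pan rides in the two-finger cradle, with its rim near (0.607, -0.088) m. The handle is still to the front, its tip at about (380,352) in the lower picture. I'll push on to the pre-compensated spot.

Emit:
servo_tool([
  [[-0.005,0,0],[0,0,0],0.085],
  [[-0.011,0,0],[0,0,0],0.085],
  [[-0.017,0,0],[0,0,0],0.085],
  [[-0.023,0,0],[0,0,0],0.085],
  [[-0.029,0,0],[0,0,0],0.085],
  [[-0.035,0,0],[0,0,0],0.085],
  [[-0.041,0,0],[0,0,0],0.085],
  [[-0.047,0,0],[0,0,0],0.085],
  [[-0.053,0,0],[0,0,0],0.085],
  [[-0.059,0,0],[0,0,0],0.085],
  [[-0.065,0,0],[0,0,0],0.085],
  [[-0.07,0,0],[0,0,0],0.085],
  [[-0.074,0,0],[0,0,0],0.085],
  [[-0.077,0,0],[0,0,0],0.085],
  [[-0.079,0,0],[0,0,0],0.085],
  [[-0.079,0,0],[0,0,0],0.085],
  [[-0.06,0,0],[0,0,0],0.085],
  [[-0.03,0,0],[0,0,0],0.085],
  [[-0.03,0,-0.04],[0,0,0],0.085],
  [[-0.03,0,-0.08],[0,0,0],0.085],
])

```text
time_s: 5.62
eef_pos: [0.5978, -0.0354, 0.1056]
orientation: [-2.033, -2.39, 0.004]
ft_force: [1.4, -0.5, 0.4]
width: 0.0849
gripper_force: 0.0
```

```bash
python3 d.py .40,-.22,.15,150
```

```text
5.62 [ 0.5978 -0.0354  0.1056] F [ 1.4 -0.5  0.4] 0.0849
.40,-.22,.15,150 [-0.1504 -0.2251 -0.0437] [ -0.2   -0.21 -50.77] 99.2
```

```bash
python3 d.py .424,-.151,.165,161; python3 look.py 2 .620,-.166
```

```text
5.62 [ 0.5978 -0.0354  0.1056] F [ 1.4 -0.5  0.4] 0.0849
.424,-.151,.165,161 [-0.0861 -0.1904 -0.0587] [ -0.18  -0.23 -61.77] 99.2
top [ 0.6219 -0.1644] 51 0.0025
 crop 269 110 scale 2.466666666666667
scene [ 0.6166 -0.1658] 43 0.0069
 crop 171 148 scale 2.466666666666667
```

Emit:
servo_tool([
  [[0,0,-0.04],[0,0,0],0.0],
  [[0,0,-0.06],[0,0,0],0.0],
  [[-0.086,-0.19,-0.06],[0,0,-62],0.0],
  [[-0.086,-0.19,-0.06],[0,0,-62],0.0],
  [[-0.086,-0.19,-0.06],[0,0,-62],0.0],
  [[-0.086,-0.19,-0.06],[0,0,-62],0.0],
  [[-0.086,-0.19,-0.06],[0,0,-62],0.0],
  [[-0.086,-0.19,-0.06],[0,0,-62],0.0],
  [[-0.086,-0.19,-0.06],[0,0,-62],0.0],
  [[-0.086,-0.19,-0.06],[0,0,-62],0.0],
  [[-0.086,-0.19,-0.06],[0,0,-62],0.0],
  [[-0.086,-0.19,-0.06],[0,0,-62],0.0],
  [[-0.086,-0.19,-0.06],[0,0,-62],0.0],
  [[-0.086,-0.19,-0.06],[0,0,-62],0.0],
])

```text
time_s: 6.88
eef_pos: [0.4257, -0.1529, 0.1664]
orientation: [0.524, 3.097, -0.001]
ft_force: [0.2, -0.1, 0.7]
width: -0.0006
gripper_force: 0.0
```

```bash
python3 d.py .424,-.151,.045,161; python3 look.py 3 .620,-.166
```

```text
6.88 [ 0.4257 -0.1529  0.1664] F [ 0.2 -0.1  0.7] -0.0006
.424,-.151,.045,161 [0.0022 0.0012 0.1214] [-0.02  0.02 -0.19] 160.8
top [ 0.6224 -0.164 ] 67 0.0029
 crop 269 110 scale 2.466666666666667
scene [ 0.6165 -0.1656] 37 0.0032
 crop 171 148 scale 2.466666666666667
```

View pics/l3.png

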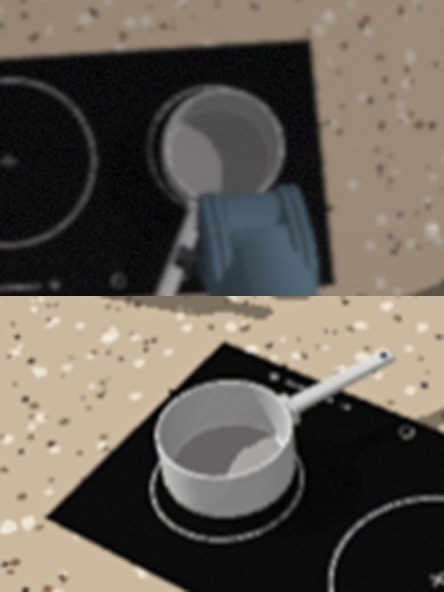

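The pan is now almost on the ring, slightly towards the front as intended. The handle tip is at (387,354) in the lower crop, still to the front.

```bash
python3 - <<'E'
from h import *
S=pickle.load(open("scene3.pkl","rb"))
t=ray(S,[(171+387/2.467,148+58/2.467)],.077)[0];C=np.array([.619,-.165]);d=t-C
th=np.degrees(np.arctan2(d[1],d[0]));print(t,th,np.hypot(*d))
R=Ro.from_rotvec([.524,3.097,0]).as_matrix();p0=np.array([.424,-.151,.045])
C1=np.array([.632,-.155])
for a in [th]+list(range(155,89,-5)):
    f=(th-a)/(th-95);c=C+f*(C1-C);r=np.radians(a)
    for off in ((.04,.0255) if a==th else (.0255,)):
        X=c+.19*np.r_[np.cos(r),np.sin(r)]+off*np.r_[-np.sin(r),np.cos(r)]
        print(round(a),X.round(3),(R.T@(np.r_[X,.045]-p0)).round(3),161-a)
E
```

```text
[ 0.40127842 -0.08411701] 159.62010230636332 0.23226007402992177
160 [ 0.427 -0.136] [0.002 0.015 0.   ] 1.3798976936366785
160 [ 0.432 -0.123] [0.002 0.029 0.   ] 1.3798976936366785
155 [ 0.437 -0.107] [0.002 0.046 0.   ] 6
150 [ 0.444 -0.091] [0.001 0.064 0.   ] 11
145 [ 0.452 -0.075] [-0.001  0.081  0.   ] 16
140 [ 0.461 -0.059] [-0.005  0.099  0.   ] 21
135 [ 0.472 -0.045] [-0.01   0.116  0.   ] 26
130 [ 0.483 -0.031] [-0.017  0.133  0.   ] 31
125 [ 0.496 -0.019] [-0.025  0.149  0.   ] 36
120 [ 0.51  -0.007] [-0.034  0.164  0.   ] 41
115 [0.525 0.003] [-0.044  0.179  0.   ] 46
110 [0.54  0.012] [-0.056  0.193  0.   ] 51
105 [0.556 0.02 ] [-0.068  0.205  0.   ] 56
100 [0.573 0.027] [-0.082  0.217  0.   ] 61
95 [0.59  0.032] [-0.097  0.227  0.   ] 66
90 [0.608 0.036] [-0.112  0.237  0.   ] 71
```

Emit:
servo_tool([
  [[0,0,0.04],[0,0,0],0.0],
  [[0,0,0.08],[0,0,0],0.0],
  [[0,0,0.11],[0,0,0],0.0],
  [[0,0,0.12],[0,0,0],0.0],
  [[0,0,0.12],[0,0,0],0.0],
  [[0.001,0.008,0.12],[0,0,0],0.0],
  [[0.002,0.015,0.12],[0,0,1],0.0],
  [[0.002,0.021,0.12],[0,0,1],0.0],
  [[0.002,0.026,0.12],[0,0,1],0.0],
  [[0.002,0.031,0.12],[0,0,2],0.0],
  [[0.002,0.036,0.12],[0,0,4],0.0],
  [[0.002,0.041,0.12],[0,0,5],0.0],
  [[0.002,0.046,0.12],[0,0,6],0.0],
  [[0.002,0.052,0.12],[0,0,8],0.0],
  [[0.001,0.058,0.12],[0,0,9.5],0.0],
  [[0.001,0.064,0.12],[0,0,11],0.0],
  [[0,0.072,0.12],[0,0,13.5],0.0],
  [[-0.001,0.081,0.12],[0,0,16],0.0],
])

```text
time_s: 8.48
eef_pos: [0.453, -0.0763, 0.0464]
orientation: [-0.95, -2.994, 0.001]
ft_force: [-0.7, -0.4, 0.4]
width: -0.0001
gripper_force: 0.3
```

```bash
python3 d.py; python3 look.py 4 .622,-.163
```

```text
8.48 [ 0.453  -0.0763  0.0464] F [-0.7 -0.4  0.4] -0.0001
top [ 0.6242 -0.1617] 67 0.0025
 crop 268 110 scale 2.466666666666667
scene [ 0.6192 -0.1636] 40 0.0021
 crop 172 149 scale 2.466666666666667
```

View pics/l4.png

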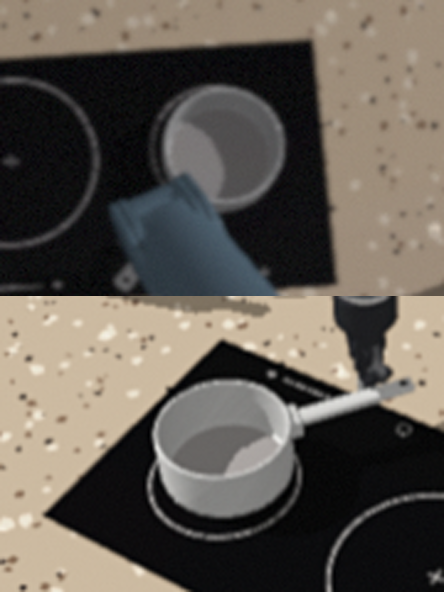

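The handle now swings left with its tip near (405,385) in the lower crop, and the pan has hardly moved. I'll continue the arc.

Emit:
servo_tool([
  [[0.001,0.009,0],[0,0,2.5],0.0],
  [[0.002,0.018,0],[0,0,5],0.0],
  [[0.0015,0.027,0],[0,0,7.5],0.0],
  [[0.001,0.036,0],[0,0,10],0.0],
  [[0.0005,0.045,0],[0,0,12.5],0.0],
  [[0,0.054,0],[0,0,15],0.0],
  [[-0.002,0.0625,0],[0,0,17.5],0.0],
  [[-0.004,0.071,0],[0,0,20],0.0],
  [[-0.006,0.08,0],[0,0,22.5],0.0],
  [[-0.0085,0.089,0],[0,0,25],0.0],
  [[-0.012,0.0975,0],[0,0,27.5],0.0],
  [[-0.015,0.106,0],[0,0,30],0.0],
  [[-0.018,0.114,0],[0,0,32.5],0.0],
  [[-0.022,0.122,0],[0,0,35],0.0],
  [[-0.0265,0.13,0],[0,0,37.5],0.0],
  [[-0.031,0.138,0],[0,0,40],0.0],
  [[-0.031,0.138,0],[0,0,40],0.0],
])

```text
time_s: 10.0
eef_pos: [0.559, 0.0195, 0.0465]
orientation: [1.912, 2.491, 0.002]
ft_force: [0.0, 1.1, 0.3]
width: -0.0001
gripper_force: 0.0
```

```bash
python3 d.py; python3 look.py 5 .630,-.155
```

```text
10.0 [0.559  0.0195 0.0465] F [0.  1.1 0.3] -0.0001
top [ 0.6323 -0.1551] 67 0.0016
 crop 266 107 scale 2.466666666666667
scene [ 0.6276 -0.1582] 52 0.0011
 crop 172 152 scale 2.466666666666667
```

View pics/l5.png

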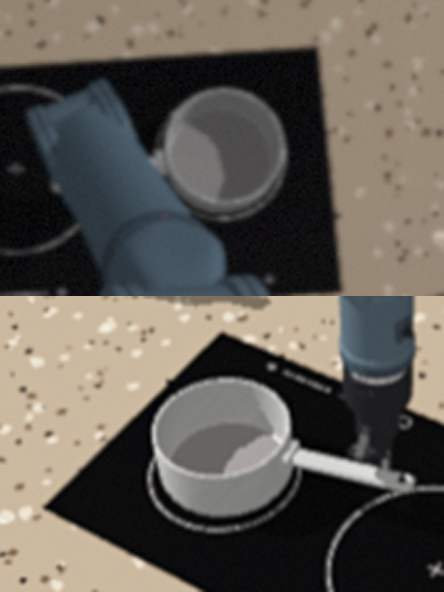

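The handle is now close to the hob's length direction; in the lower crop it runs from about (300,453) to its tip at (410,482). I'll measure its angle.

```bash
python3 - <<'E'
from h import *
S=pickle.load(open("scene5.pkl","rb"))
f=lambda x,y:(172+x/2.467,152+(y-296)/2.467)
t=ray(S,[f(410,480)],.079)[0];r=ray(S,[f(300,453)],.073)[0];C=np.array([.630,-.1565])
for d in(t-C,t-r):print(t,r,np.degrees(np.arctan2(d[1],d[0])),np.hypot(*d))
a=Ro.from_rotvec([1.912,2.491,0]).as_matrix();print(np.degrees(np.arctan2(a[1,0],a[0,0])))
E
```

```text
[0.56855372 0.07057777] [ 0.60336684 -0.058073  ] 105.1413844150342 0.2352444629993411
[0.56855372 0.07057777] [ 0.60336684 -0.058073  ] 105.14170321626317 0.13327780561097446
104.9829361281031
```

Emit:
servo_tool([
  [[0.001,0.006,0],[0,0,1.6],0.0],
  [[0.002,0.012,0],[0,0,3.3],0.0],
  [[0.0025,0.018,0],[0,0,5],0.0],
  [[0.003,0.024,0],[0,0,6.7],0.0],
  [[0.003,0.029,0],[0,0,8],0.0],
  [[0.003,0.033,0],[0,0,9.2],0.0],
  [[0.003,0.035,0],[0,0,9.8],0.0],
  [[0.003,0.035,0],[0,0,9.8],0.0],
  [[0.003,0.02,0],[0,0,9.8],0.0],
  [[0,-0.01,0],[0,0,9.8],0.0],
  [[0,-0.03,-0.02],[0,0,9.8],0.0],
  [[0,-0.06,-0.06],[0,0,9.8],0.0],
  [[0,-0.1,-0.09],[0,0,9.8],0.0],
  [[0,-0.12,-0.12],[0,0,9.8],0.0],
])

```text
time_s: 11.27
eef_pos: [0.445, -0.0111, 0.1584]
orientation: [-2.118, -2.318, 0.003]
ft_force: [-0.0, -0.2, 0.9]
width: 0.0001
gripper_force: 0.0
```

```bash
python3 d.py; python3 look.py 6 .632,-.155
```

```text
11.27 [ 0.445  -0.0111  0.1584] F [-0.  -0.2  0.9] 0.0001
top [ 0.6347 -0.1533] 67 0.0021
 crop 266 107 scale 2.466666666666667
scene [ 0.6299 -0.1562] 55 0.001
 crop 171 152 scale 2.466666666666667
```

View pics/l6.png

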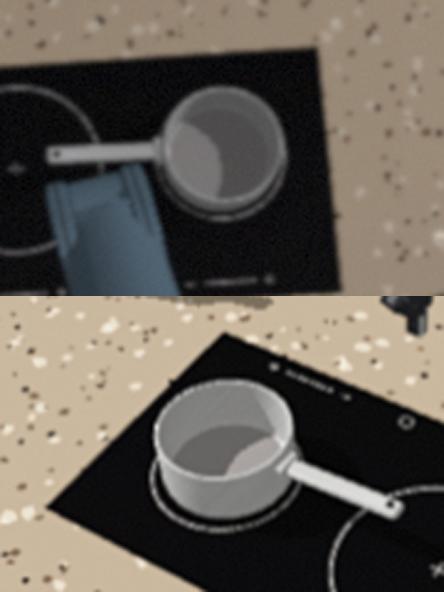

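The handle now points left along the hob; in the upper crop it runs from about (160,150) to (48,155). The pan sits on the ring. I'll check the handle angle in the top view and the base against the ring in the scene view.

```bash
python3 - <<'E'
from h import *
T=pickle.load(open("top6.pkl","rb"));S=pickle.load(open("scene6.pkl","rb"))
f=lambda x,y:(266+x/2.467,107+y/2.467)
# handle pixels in the top view
g=T["img"].max(2);sat=g-T["img"].min(2)
m=np.zeros_like(g);x0,y0=map(int,f(40,138));x1,y1=map(int,f(152,166));m[y0:y1,x0:x1]=1
P=np.argwhere((m>0)&(g>90))[:,::-1]
for z in(.076,):
    W=ray(T,P,z);s=W[:,1];A=[]
    c0=np.polyfit(W[:,1],W[:,0],1);k=abs(W[:,0]-np.polyval(c0,W[:,1]))<.012;c0=np.polyfit(W[k,1],W[k,0],1)
    print("handle angle fit",90-np.degrees(np.arctan(c0[0])),len(P))
tip=ray(T,[f(48,155)],.080)[0];d=tip-np.array([.6325,-.155]);print("tip",tip,np.degrees(np.arctan2(d[1],d[0])),np.hypot(*d))
# base edge vs ring along rays on the near side in scene
C=np.array([.6326,-.1571]);g=cv2.GaussianBlur(S["img"].max(2),(3,3),0).astype(np.float32);o=-S["R"].T@S["t"]
v=o[:2]-C;a0=np.arctan2(v[1],v[0]);Q=[]
for a in a0+np.arange(-1.1,1.11,.1):
    rr=np.arange(.06,.105,.0005);u=proj(S,np.c_[C[0]+rr*np.cos(a),C[1]+rr*np.sin(a),np.full(len(rr),.006)]).astype(np.float32)
    w=cv2.remap(g,u[:,0],u[:,1],cv2.INTER_LINEAR).ravel();d=np.diff(w);k=d[:50].argmin();Q.append(C+rr[k]*np.r_[np.cos(a),np.sin(a)])
    print(round(np.degrees(a)),rr[k],rr[30+w[45:].argmax()+15],end="; ")
from scipy.optimize import least_squares
Q=np.array(Q);print("\nbase",least_squares(lambda q:np.hypot(*(Q-q).T)-.08,C,loss="soft_l1",f_scale=.001).x)
E
```

```text
handle angle fit 93.80579639094618 272
tip [0.61022993 0.08175256] 95.37370137450891 0.237797664352918
-15 0.07250000000000001 0.08950000000000002; -10 0.07500000000000001 0.09000000000000002; -4 0.07300000000000001 0.09100000000000003; 2 0.07400000000000001 0.09000000000000002; 8 0.07200000000000001 0.08950000000000002; 13 0.07350000000000001 0.09000000000000002; 19 0.07100000000000001 0.08950000000000002; 25 0.07400000000000001 0.09100000000000003; 30 0.07400000000000001 0.09000000000000002; 36 0.07150000000000001 0.08950000000000002; 42 0.07150000000000001 0.09000000000000002; 48 0.07350000000000001 0.09100000000000003; 53 0.07500000000000001 0.09000000000000002; 59 0.07650000000000001 0.08950000000000002; 65 0.07650000000000001 0.09000000000000002; 71 0.07650000000000001 0.09100000000000003; 76 0.07500000000000001 0.09050000000000002; 82 0.07650000000000001 0.09000000000000002; 88 0.07700000000000001 0.09100000000000003; 93 0.07650000000000001 0.08950000000000002; 99 0.07700000000000001 0.09000000000000002; 105 0.07800000000000001 0.08950000000000002; 111 0.07750000000000001 0.09150000000000003; 
base [ 0.62629655 -0.15999364]
```

Averaging the two views, the pan is at (0.632, -0.155) against the ring at (0.634, -0.155). The handle is about 95° against the hob's 95.2°. Both are good enough, so I move clear and hand in.

Emit:
servo_tool([
  [[0,0,-0.04],[0,0,0],0.0],
  [[0,0,-0.08],[0,0,0],0.0],
  [[0,0,-0.12],[0,0,0],0.0],
  [[0,0,-0.12],[0,0,0],0.0],
  [[0,0,-0.12],[0,0,0],0.0],
  [[0,0,-0.12],[0,0,0],0.0],
])

```text
time_s: 11.87
eef_pos: [0.4476, -0.0106, 0.2777]
orientation: [-2.119, -2.319, 0.001]
ft_force: [-1.2, -0.1, -1.0]
width: 0.0003
gripper_force: 0.0
```

```bash
python3 d.py; python3 -c "
from plant import ticket
print(ticket.sign_off())"
```

```text
11.87 [ 0.4476 -0.0106  0.2777] F [-1.2 -0.1 -1. ] 0.0003
the job is handed in; nothing more can be done
None
```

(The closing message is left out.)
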